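# Put the microscope's accessories back on their own pads

### The job

The microscope's lens, camera and board vise have been put on one another's pads and the eyepiece has been left out on the bench. Put all four back, each upright in the middle of the pad printed with its own outline, vise and camera square with the outline; use the empty pad or a bare spot to set something aside meanwhile. Set the things down rather than dropping them, and leave the dish of screws and the screwdriver where they lie.

Things in the scene. Friction and masses are not known exactly. Their poses are not given: they have to be found in the camera images.
- lens_mid (a point): Objective lens of the stereo microscope, black, standing upright on its front with the steel mounting thread up: knurled body 60 mm in diameter from 10 to 34 mm above its foot, foot 52 mm and neck 48 mm in diameter, 46 mm tall in all, 0.15 to 0.26 kg. This point is on its axis half-way up, 23 mm above its foot; z is its axis. Grip it anywhere round the 60 mm body. At the start it stands on the camera's pad.
- camera_mid (a point): Microscope camera, plain aluminium block 46 x 46 mm and 54 mm tall with a round steel mount 33 mm in diameter on top, 62 mm in all, standing on its back, mount up, 0.13 to 0.22 kg. This point is on its axis 31 mm above its foot; x and y are square to its sides, z is up. At the start it stands on the vise's pad.
- vise_mid (a point): Small board vise with a green circuit board clamped in it: base 122 x 40 x 9 mm, 128 mm long with the knob (which is at -x), 40 mm tall, 0.22 to 0.39 kg. This point is at the middle of the vise, 20 mm above its foot, inside the moving jaw, an aluminium block 28 mm long (x) and 40 mm wide (y) that rises to 40 mm: grip it there across its width. x is along the vise, z up; the jaw does not move. At the start it stands on the lens's pad.
- eyepiece_mid (a point): Eyepiece of the microscope standing upright on its steel tube (30 mm in diameter, the lowest 20 mm); black barrel 40 mm in diameter from 20 to 50 mm above the foot, rubber eyecup 37 mm in diameter on top, 60 mm tall, 0.08 to 0.15 kg. This point is on its axis 30 mm above its foot; z is its axis. At the start it stands on the bare bench.
- pad_lens: The lens's place: round fixed blue-grey bench pad 3 mm thick, lying flat; its light printed outline shows the accessory that belongs there. Origin at the centre of its underside, z up. Pad 90 mm in diameter, outline a 60 mm disc.
- pad_camera: The camera's place: square fixed blue-grey bench pad 3 mm thick, lying flat; its light printed outline shows the accessory that belongs there. Origin at the centre of its underside, z up. Pad 76 x 76 mm, outline a 46 mm square; x and y are square to its sides.
- pad_vise: The vise's place: oblong fixed blue-grey bench pad 3 mm thick, lying flat; its light printed outline shows the accessory that belongs there. Origin at the centre of its underside, z up. Pad 156 mm (x) by 70 mm (y), outline 128 x 40 mm; x is along it.
- pad_eyepiece: The eyepiece's place: small round fixed blue-grey bench pad 3 mm thick, lying flat; its light printed outline shows the accessory that belongs there. Origin at the centre of its underside, z up. Pad 62 mm in diameter, outline a 40 mm disc. It is empty at the start and can take any of the accessories for a while.
- dish: Bystander: open round steel dish of brass screws, 60 mm in diameter, 16 mm tall, loose. Origin at the centre of its underside.
- driver: Bystander: black-handled screwdriver, 150 mm long, lying loose on the bench along its x. Fixed bystanders near the accessories, each within 15 mm of the spot given: flat tweezers 8 mm tall at x = 0.50, y = -0.145; a black loupe 42 mm in diameter and 30 mm tall at x = 0.68, y = -0.36; a finned heat sink 40 x 40 x 22 mm at x = 0.67, y = 0.36. All other equipment stands at the back beyond x = 0.75 or to the sides beyond |y| = 0.40, none of it taller than 0.2 m within |y| = 0.8.
There are look-alikes about, which are no part of the job. Leave any red look-alike of the part that bears camera_mid alone. What is shaped like the part that bears vise_mid but red is not meant.

How it is judged:
By the outcome, as a careful person would: the job done as asked, in the order asked, and still so for the second after the job is handed in, with the robot touching nothing.
It also fails if it takes over 128 s, if anything falls off the work surface, if the arm or the gripper's body presses on something with over 40 N, if the wrist force passes 120 N, or if a joint passes its speed limit or range.

### The arm

A 6-joint arm with a two-finger parallel gripper is mounted at the origin on the work surface. World frame = base frame: x ahead of the robot, y to its left, z up, the work surface at z = 0. Lengths are in m, angles in rad, forces in N, time in s.
With the tool pointing down it reaches from about 0.275 to 0.75 m from the base axis. Payload 10.2 kg.
Tool frame: the origin (TCP) lies midway between the tips of the shut fingers; the grasp point (between the pads) lies 19 mm behind it; z points along the fingers, y is the line along which they close (so a half turn about z gives the same grasp; the last joint's range is limited). The gripper opens to 88 mm and grips with 3 to 60 N. Pads are 18 mm wide; open, the fingers measure 123 mm over their backs; the gripper's body (75 mm by 187 mm) begins 45 mm behind the grasp point.
Start: joints at [-1.323, 0.313, 1.498, -0, 1.331, -0.223], TCP at [0.238, -0.468, 0.239] pointing down, gripper open.
Joint ranges: [-2.94, 2.94], [-0.97, 2.17], [0.19, 2.56], [-1.23, 4.37], [0.02, 3.11], [-2.88, 2.88]. Speed limits (rad/s): [2.39, 2.39, 3.01, 3.14, 3.14, 3.14].

### API

Orientations are given as a unit quaternion [x, y, z, w].
In Python, from plant import arm, command_gripper, readout, eyes gives the robot as it stands. Calls block until the motion is done:
- arm.move_ptp(position, orientation): joint-space move of the TCP to a pose.
- arm.move_straight(position, orientation=None, speed=0.15, contact_N=None): straight line of the TCP; orientation=None keeps the orientation; speed is the mean speed in m/s. With contact_N (N) it stops when the force on the tool has changed by that much, and returns True; else False.
- arm.movej(angles): joint-space move.
- command_gripper(opening): finger opening in m; the grip force is fixed at half the most; returns when the fingers have stopped.
- arm.dwell(seconds).
- arm.solve_ik(position, orientation): joint angles nearest the present ones, or None.
- readout.read_state(): the state.
- eyes.capture(name): name is "scene" or "side" or "wrist"; returns a dict with "img" (384x512x3 uint8, red, green, blue), "depth" (384x512 float32, m along the optical axis (not along the pixel's ray), 0 where there is no reading), "K" (3x3 intrinsics, pixels), "D" ([k1, k2, p1, p2, k3] as OpenCV has them; the pictures are not rectified), "extrinsics" (4x4, takes a point from world to camera coordinates). Camera axes: x right, y down, z forward; pixel columns grow to the right and rows downward; lengths in m; the calibration is good to about 2 mm. A picture is of the moment at which its call begins.
A pose or a line that the arm cannot do raises arm.IKError and nothing moves.
- arm.job_done(): hands the job in; it is judged then, once.
The state is a dict: "t": time; "joint_pos": joint angles; "qd": joint speeds; "joint_torque": joint torques, N m; "position": TCP position; "tool_rot": TCP orientation; "contact_force": force on the tool from outside, world axes, zero at the start; "ft_torque": the same for the moment, N m; "width": finger opening in m; "finger_force": force on a finger pad.
Only numpy, scipy, OpenCV 4.12 (cv2) and the standard library are available. Lean on these libraries where they do the work, as an engineer would, in place of code of your own. Each camera call takes 0.05 s, during which the arm holds its last target. There are 200 camera calls.

## Working session

There is one attempt and no reset: what is moved stays moved. The work goes in short steps, each a Python script; the robot and the scene stay as the last script left them, time stands still between calls to the robot, and variables do not carry over. Pictures are saved under pics/ and viewed, at most 14 in all, crops included, and the job is handed in when it is done.

```bash
mkdir -p pics; ls
python3 - <<'E'
from plant import arm, command_gripper, readout, eyes
import cv2,numpy as np
for n in("scene","side"):
    c=eyes.capture(n); cv2.imwrite(f"pics/{n}0.png",c["img"][:,:,::-1]); np.savez(f"{n}0.npz",**c)
    E=c["extrinsics"]; print(n,(-E[:3,:3].T@E[:3,3]).round(3),E[2,:3].round(3),c["K"].round(1).tolist(),c["D"])
print(readout.read_state())
E
```

```text
pics
scene [ 1.05  -0.11   0.713] [-0.622  0.135 -0.772] [[350.9, 0.0, 255.8], [0.0, 350.9, 196.4], [0.0, 0.0, 1.0]] [-0.03860064  0.          0.          0.          0.        ]
side [0.416 0.608 0.672] [ 0.119 -0.697 -0.707] [[387.8, 0.0, 255.2], [0.0, 387.8, 190.9], [0.0, 0.0, 1.0]] [0.02471086 0.         0.         0.         0.        ]
{'t': 0.1, 'joint_pos': array([-1.32340515e+00,  3.13398361e-01,  1.49836319e+00, -1.57614877e-05,
        1.33098202e+00, -2.23438114e-01]), 'qd': array([-0.00133544, -0.00321361, -0.00168458,  0.00144852, -0.00098394,
        0.00012254]), 'joint_torque': array([ 1.28513009e-03, -4.02815902e+01, -2.52645439e+01,  6.95316377e-02,
        3.42217844e-02, -6.40844314e-05]), 'position': array([ 0.23806637, -0.4676751 ,  0.2382153 ]), 'tool_rot': array([ 9.72417111e-01,  2.33248001e-01, -1.45454473e-05, -5.75327927e-04]), 'contact_force': array([-0.22122036, -0.33831359,  0.10253869]), 'ft_torque': array([ 0.04362815, -0.0362484 ,  0.0266325 ]), 'finger_force': 0.0, 'width': 0.08790102168622664}
```

View pics/scene0.png

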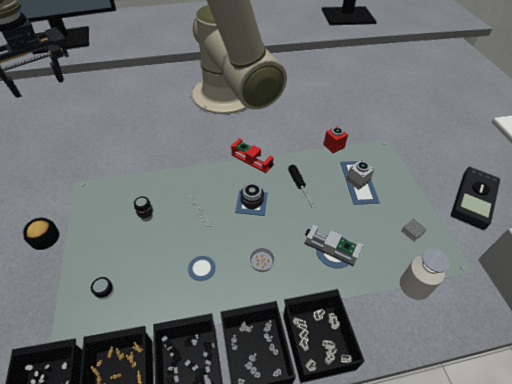

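View pics/side0.png

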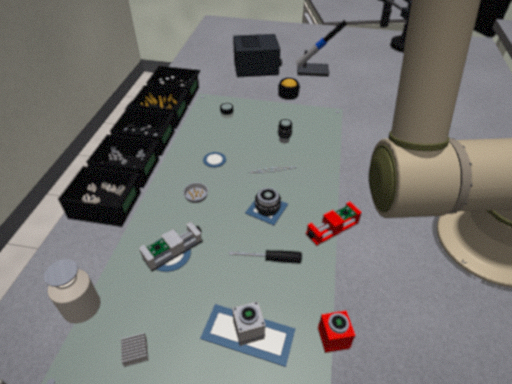

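Scene view: lens (252,195) on the square pad, camera (361,172) on the oblong pad, vise (334,244) on the lens pad, eyepiece (143,206), empty eyepiece pad (202,268); red decoys at (252,155) and (336,139), dish (262,259), driver (300,185). The side view agrees.

```bash
cat > h.py <<'E'
from plant import arm, command_gripper, readout, eyes
import cv2,numpy as np
from scipy.spatial.transform import Rotation as R
def cast(c,px,z):
    px=np.asarray(px,float).reshape(-1,1,2)
    n=cv2.undistortPoints(px,np.asarray(c["K"]),np.asarray(c["D"])).reshape(-1,2)
    E=np.asarray(c["extrinsics"]); o=-E[:3,:3].T@E[:3,3]
    d=np.c_[n,np.ones(len(n))]@E[:3,:3]
    return (o+d*((z-o[2])/d[:,2])[:,None])[:,:2]
def blue(c):
    h=cv2.cvtColor(c["img"],cv2.COLOR_RGB2HSV)
    return cv2.inRange(h,(100,80,60),(118,255,200))
def down(yaw):  # tool pointing down, closing line (tool y) at angle yaw in the world
    y=np.array([np.cos(yaw),np.sin(yaw),0]);z=np.array([0,0,-1.]);x=np.cross(y,z)
    return R.from_matrix(np.c_[x,y,z]).as_quat()
def snap(n,f):
    c=eyes.capture(n); cv2.imwrite(f"pics/{f}.png",c["img"][:,:,::-1]); np.savez(f+".npz",**c); return c
E
python3 - <<'E'
from h import *
for n,P in(("scene",dict(lens=(253,189),cam=(361,166),vise=(334,240),eye=(142,200),padE=(202,268),dish=(262,257))),("side",dict(lens=(268,194),cam=(248,312),vise=(172,240),eye=(285,122),padE=(214,159),dish=(195,188)))):
    c=dict(np.load(n+"0.npz"))
    for k,z in dict(lens=.049,cam=.062,vise=.04,eye=.06,padE=.003,dish=.016).items(): print(n,k,cast(c,P[k],z).round(3))
    m=blue(c); _,_,st,ce=cv2.connectedComponentsWithStats(m)
    for s,q in zip(st,ce):
        if 15<s[4]<5000: print(s,q.round(),cast(c,q,.003).round(3))
    h=cv2.cvtColor(c["img"],cv2.COLOR_RGB2HSV); 
    if n=="scene":print(h[198,378],h[212,258],h[225,150],h[275,190])
# wrist cam offset
c=eyes.capture("wrist");E=c["extrinsics"];s=readout.read_state()
T=R.from_quat(s["tool_rot"]).as_matrix()
print(T.T@(-E[:3,:3].T@E[:3,3]-s["position"]),T.T@E[:3,:3].T,c["K"],c["D"])
E
```

```text
scene lens [[0.49  0.004]]
scene cam [[0.477 0.294]]
scene vise [[0.667 0.156]]
scene eye [[ 0.483 -0.266]]
scene padE [[ 0.659 -0.147]]
scene dish [[ 0.665 -0.01 ]]
[341 161  16  17  88] [346. 167.] [[0.42  0.287]]
[347 180  32  24 247] [363. 195.] [[0.527 0.294]]
[236 191  31  24 248] [251. 207.] [[ 0.51  -0.004]]
[317 250  31  18 181] [330. 261.] [[0.698 0.143]]
[189 256  26  24 228] [201. 268.] [[ 0.66  -0.148]]
[ 96  37 130] [105 107 117] [ 79  25 143] [105  92 105]
side lens [[ 0.491 -0.001]]
side cam [[0.479 0.294]]
side vise [[0.663 0.157]]
side eye [[ 0.487 -0.27 ]]
side padE [[ 0.657 -0.147]]
side dish [[ 0.67 -0.02]]
[315  38  12  11  73] [320.  43.] [[ 0.426 -0.907]]
[204 153  22  14  84] [215. 161.] [[ 0.654 -0.141]]
[246 202  41  23 285] [267. 213.] [[0.489 0.015]]
[157 250  33  21 198] [176. 263.] [[0.65  0.185]]
[ 201  305   94   61 1189] [249. 339.] [[0.473 0.313]]
[ 6.51138596e-02  8.02637865e-05 -1.45587148e-01] [[-1.31211629e-04 -9.66050580e-01 -2.58352976e-01]
 [ 9.99999220e-01  1.94209098e-04 -1.23407651e-03]
 [ 1.24235482e-03 -2.58352937e-01  9.66049800e-01]] [[281.28710974   0.         257.97331167]
 [  0.         281.28710974 193.09086153]
 [  0.           0.           1.        ]] [-0.0498182  0.         0.         0.         0.       ]
```

Run:
```python
from h import *
q=down(-np.pi/2); ims=[]
for n,p in(("eye",(.485,-.268)),("padE",(.658,-.147)),("lens",(.49,.002)),("vise",(.665,.157)),("cam",(.478,.294))):
    pos=[p[0]-.065,p[1],.16]; 
    arm.move_ptp(pos,q); arm.dwell(.2)
    c=snap("wrist","w_"+n); ims.append(c["img"][:,:,::-1])
    print(n,readout.read_state()["t"],readout.read_state()["joint_pos"].round(2))
ims.append(ims[0]*0)
a=np.vstack([np.hstack(ims[:3]),np.hstack(ims[3:])]); cv2.imwrite("pics/mos.png",cv2.resize(a,(800,400),interpolation=cv2.INTER_AREA))
```

```text
eye 1.4917 [-0.8   0.33  1.69  0.    1.12  0.77]
padE 2.5917 [-0.44  0.57  1.33 -0.    1.25  1.14]
lens 3.7417 [-0.27  0.18  1.89 -0.    1.07  1.3 ]
vise 4.925 [ 0.07  0.58  1.3  -0.    1.26  1.64]
cam 6.1 [ 0.39  0.35  1.66 -0.    1.13  1.96]
```

View pics/mos.png

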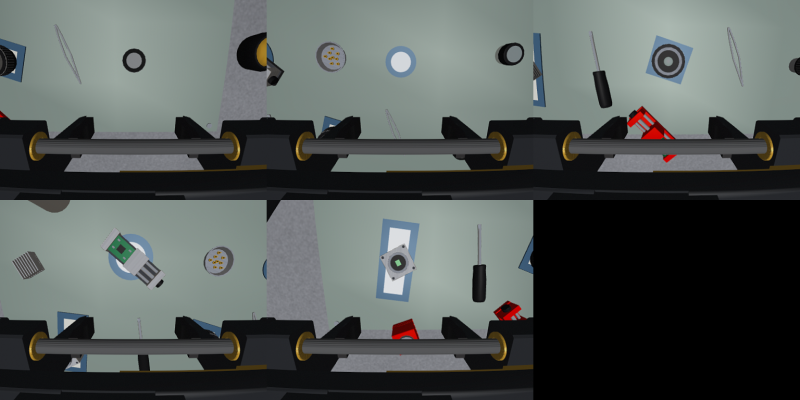

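The mosaic shows each item under the wrist camera: eyepiece, empty pad, lens on the square pad, vise with knob to lower right, camera rotated against the oblong pad. Now measuring them.

```bash
cat > meas.py <<'E'
from h import *
def near(m,px,minA=30):
    n,l,st,ce=cv2.connectedComponentsWithStats(m)
    i=min((i for i in range(1,n) if st[i,4]>minA),key=lambda i:np.hypot(*(ce[i]-px)))
    return (l==i).astype(np.uint8)
def hullpts(m,c,z):
    m=cv2.morphologyEx(m,cv2.MORPH_OPEN,np.ones((2,2),np.uint8))
    p=np.vstack([k.reshape(-1,2) for k in cv2.findContours(m,cv2.RETR_EXTERNAL,cv2.CHAIN_APPROX_NONE)[0]])
    return cast(c,p,z).astype(np.float32)
def rect(P):
    (x,y),(w,h),a=cv2.minAreaRect(P*1000)
    if w<h: w,h,a=h,w,a+90
    return np.round([x,y,w,h,(a+90)%180-90],1)
E
python3 - <<'E'
from meas import *
L=lambda n:dict(np.load(f"w_{n}.npz"))
for n,roi in(("padE",None),("lens",None),("vise",None),("cam",None)):
    c=L(n); m=blue(c); m[235:]=0; m[:,:130]=0; m[:,390:]=0
    m=cv2.morphologyEx(m,cv2.MORPH_OPEN,np.ones((2,2),np.uint8))
    P=hullpts(m,c,.003); r=rect(P); (x,y),rad=cv2.minEnclosingCircle(P*1000)
    print(n,r,"circ",round(x,1),round(y,1),round(rad,1))
out=[]
for n in("vise","cam","lens","eye"):
    c=L(n); out.append(cv2.resize(c["img"][50:200,160:360,::-1],(400,300),interpolation=cv2.INTER_CUBIC))
cv2.imwrite("pics/crops.png",np.vstack([np.hstack(out[:2]),np.hstack(out[2:])]))
E
```

```text
padE [592.2 -94.9 226.8  60.2 -41.3] circ 599.1 -86.8 114.4
lens [491.1  -3.1  74.9  74.8  71.8] circ 490.9 -2.9 52.2
vise [624.9 150.7 300.5 180.1  88.6] circ 563.1 152.1 152.7
cam [475.2 300.7 155.4  69.3  -7.2] circ 475.4 301.1 84.4
```

View pics/crops.png

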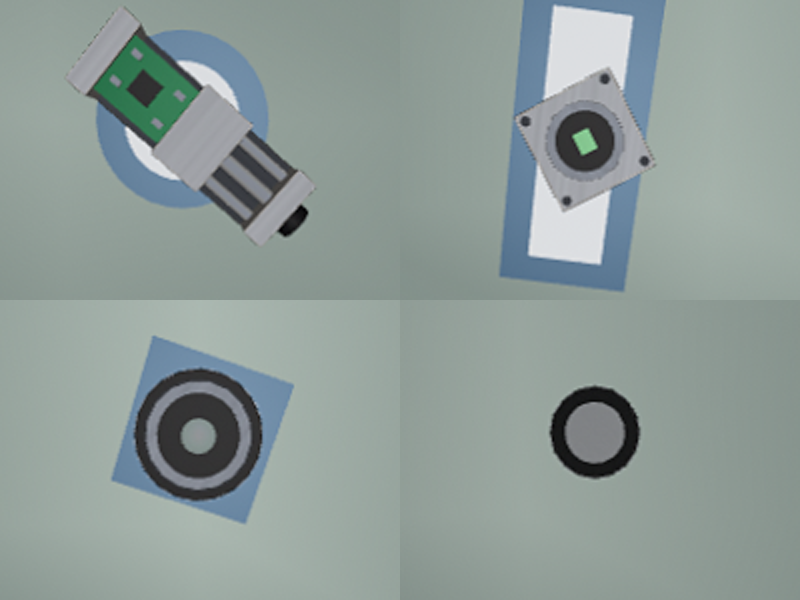

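Crops show clean top views: jaw centred at crop (203,138), knob end at lower right (290,220); camera block around (585,140); lens (199,435); eyepiece (595,432).

```bash
cat >> meas.py <<'E'
def circ(P): (x,y),r=cv2.minEnclosingCircle(P*1000); return np.round([x,y,r],1)
def grey(c,b=130):
    h=cv2.cvtColor(c["img"],cv2.COLOR_RGB2HSV); return cv2.inRange(h,(0,0,b),(180,17,255))
def dark(c): return cv2.inRange(cv2.cvtColor(c["img"],cv2.COLOR_RGB2HSV),(0,0,0),(180,255,75))
E
python3 - <<'E'
from meas import *
L=lambda n:dict(np.load(f"w_{n}.npz"))
def roi(m,x,y,r):
    k=np.zeros_like(m); cv2.circle(k,(x,y),r,255,-1); return m&k
c=L("padE"); print("padE",circ(hullpts(roi(blue(c),256,118,45),c,.003)))
c=L("vise"); print("padL",circ(hullpts(roi(blue(c),251,109,55),c,.003)))
m=roi(grey(c),261,119,75); m=cv2.morphologyEx(m,cv2.MORPH_OPEN,np.ones((7,7),np.uint8))
n,l,st,ce=cv2.connectedComponentsWithStats(m)
for i in range(1,n): print("vise part",ce[i].round(1),rect(hullpts((l==i).astype(np.uint8),c,.043)))
c=L("cam"); m=near(roi(grey(c,120),292,119,45),(292,119)); print("cam",rect(hullpts(m,c,.057)))
print(c["img"][100,250],c["img"][95,275],c["img"][60,300])
c=L("lens"); print("lens",circ(hullpts(near(roi(dark(c),259,118,45),(259,118)),c,.037)))
c=L("eye"); print("eye",circ(hullpts(near(roi(dark(c),258,116,40),(258,116)),c,.05)))
c=L("lens"); h=cv2.cvtColor(c["img"],cv2.COLOR_RGB2HSV)
m=dark(c); m[220:]=0; m[:,180:]=0; print("driver handle",rect(hullpts(m,c,.01)))
E
```

```text
padE [ 655.8 -148.9   30.3]
padL [672.1 162.3  44.3]
vise part [210.6  75.3] [701.3 196.4  40.5  11.7 -41. ]
vise part [259.6 117. ] [665.1 153.   51.   33.3 -35.4]
vise part [300.  153.6] [631.4 115.5  39.3  11.8 -40.7]
cam [478.6 286.7  55.3  31.   18.1]
[132 134 140] [113 142 168] [157 171 163]
lens [490.5  -0.7  19. ]
eye [ 486.  -269.3   19.5]
driver handle [471.  200.6 167.4 149.6  88.6]
```

Run:
```python
from meas import *
L=lambda n:dict(np.load(f"w_{n}.npz"))
def roi(m,x,y,r):
    k=np.zeros_like(m); cv2.circle(k,(x,y),r,255,-1); return m&k
c=L("cam"); h=cv2.cvtColor(c["img"],cv2.COLOR_RGB2HSV)
print(h[95,262],h[95,272],h[120,230],h[145,245],h[60,256],h[120,240])
q=cast(c,[(264,83.5),(287.5,131.5),(243,156),(218,110.5)],.057)*1000
print("cam corners",q.round(1).tolist(),q.mean(0),np.degrees(np.arctan2(*(q[1]-q[0])[::-1])),np.degrees(np.arctan2(*(q[2]-q[1])[::-1])))
for b in(20,26,32):
    m=cv2.inRange(h,(0,0,90),(180,b,200)); m=near(roi(m,253,120,40),(253,120),200); m=cv2.morphologyEx(m,cv2.MORPH_OPEN,np.ones((5,5),np.uint8)); print("cam",b,rect(hullpts(m,c,.057)))
c=L("vise");q=cast(c,[(264,92.5),(286,112.5),(260,144),(236,125)],.043)*1000
print("jaw",q.mean(0),[np.linalg.norm(q[i]-q[i-1]) for i in range(4)])
c=L("lens"); print("lens",circ(hullpts(roi(dark(c),259,118,40),c,.037)))
```

```text
[111  10 172] [104  78 174] [113  12 172] [113  12 170] [105   7 225] [ 0  0 50]
cam corners [[507.2, 287.9], [467.8, 267.4], [446.6, 306.3], [485.5, 327.0]] [476.76207171 297.17329564] -152.53356387353426 118.64469580950248
cam 20 [476.7 296.5  47.2  46.8 -63.7]
cam 26 [475.5 290.2  57.3  54.5 -64.3]
cam 32 [475.5 290.2  57.3  54.5 -64.3]
jaw [664.49215136 152.49478768] [np.float64(38.02243291034467), np.float64(26.365236911058133), np.float64(36.7349169289776), np.float64(27.8828846160038)]
lens [490.4  -0.5  29.3]
```

```bash
cat >> meas.py <<'E'
def roi(m,x,y,r):
    k=np.zeros_like(m); cv2.circle(k,(x,y),r,255,-1); return m&k
def look(p,f):
    arm.move_ptp([p[0]-.065,p[1],.16],down(-np.pi/2)); arm.dwell(.2); return snap("wrist","w_"+f)
def pick(p,yaw,z):
    q=down(np.radians(yaw)); arm.move_ptp([*p,.13],q)
    hit=arm.move_straight([*p,z],speed=.12,contact_N=12)
    command_gripper(0.0); s=readout.read_state()
    arm.move_straight([*p,.13],speed=.15); s2=readout.read_state()
    print("pick hit",hit,"width",round(s["width"],4),"force",round(s2["finger_force"],1),"z",s["position"][2].round(4),"lifted width",round(s2["width"],4),"t",s2["t"])
def place(p,yaw,z):
    q=down(np.radians(yaw)); arm.move_ptp([*p,.13],q)
    arm.move_straight([*p,z+.008],speed=.12); arm.dwell(.2)
    hit=arm.move_straight([*p,z-.001],speed=.02,contact_N=4); arm.dwell(.2)
    s=readout.read_state(); command_gripper(.088); arm.dwell(.1)
    arm.move_straight([*p,.13],speed=.15)
    print("place hit",hit,"tcp",s["position"].round(4),"t",readout.read_state()["t"])
E
python3 - <<'E'
from meas import *
pick((.4904,-.0006),-90,.008)
place((.6558,-.1489),-90,.008)
c=look((.6558,-.1489),"padE2")
print("lens",circ(hullpts(roi(dark(c),256,118,40),c,.037)))
cv2.imwrite("pics/p2.png",c["img"][:,:,::-1])
E
```

```text
pick hit False width 0.0594 force 30.0 z 0.0081 lifted width 0.0591 t 9.95
place hit True tcp [ 0.6558 -0.1489  0.0082] t 14.4167
lens [ 655.6 -150.    29.4]
```

View pics/p2.png

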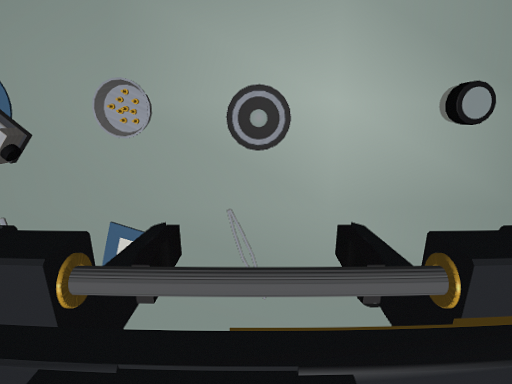

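The lens stands upright at (259,117) on the eyepiece pad; the measured y is biased by about -1 mm, which I'll correct. Next: camera, then vise.

Run:
```python
from meas import *
b=.001
pick((.4767,.297+b),-63,.014)
place((.491,-.003+b),-108.2,.014)
pick((.6644,.1532+b),-40.8,.010)
place((.4753,.3009+b),-97.2,.010)
ims=[]
for n,p in(("cam2",(.475,.294)),("cL2",(.49,.002)),("pl2",(.67,.162))): 
    c=look(p,n); ims.append(c["img"][30:250,130:390,::-1])
P=hullpts(roi(blue(c),256,118,60),c,.003); print("padL",circ(P))
cv2.imwrite("pics/p3.png",np.hstack(ims))
```

```text
pick hit False width 0.046 force 30.0 z 0.014 lifted width 0.0461 t 19.5
place hit True tcp [ 0.491 -0.002  0.014] t 24.3083
pick hit False width 0.0397 force 30.0 z 0.01 lifted width 0.0395 t 28.1167
place hit True tcp [0.4752 0.3019 0.0099] t 33.0917
padL [672.  162.1  44.4]
```

View pics/p3.png

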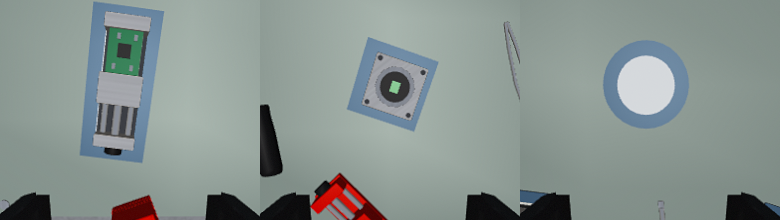

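Vise and camera sit square and centred on their own pads, and the lens pad at (646,85) is empty. Next: lens, then eyepiece, then a check of all four.

Run:
```python
from meas import *
b=.001
pick((.6558,-.1489),-90,.008)
place((.672,.1621+b),-90,.008)
pick((.486,-.2693+b),-90,.016)
place((.6558,-.1489+b),-90,.019)
c=look((.6558,-.1489),"E3"); ims=[c["img"]]
print("padE",circ(hullpts(roi(blue(c),256,118,45),c,.003)),"eye",circ(hullpts(roi(dark(c),256,116,40),c,.053)))
c=look((.672,.162),"L3"); ims.append(c["img"])
print("padL",circ(hullpts(roi(blue(c),256,118,60),c,.003)),"lens",circ(hullpts(roi(dark(c),256,118,40),c,.037)))
L=lambda n:dict(np.load(f"w_{n}.npz"))
c=L("cL2");m=blue(c);print("padC",rect(hullpts(roi(m,262,115,60),c,.003)))
h=cv2.cvtColor(c["img"],cv2.COLOR_RGB2HSV);m=cv2.inRange(h,(0,0,90),(180,20,200))
m=cv2.morphologyEx(near(roi(m,264,117,40),(264,117),200),cv2.MORPH_OPEN,np.ones((5,5),np.uint8));print("cam",rect(hullpts(m,c,.057)))
c=L("cam2");print("padV",rect(hullpts(roi(blue(c),252,112,95),c,.003)))
m=cv2.morphologyEx(roi(grey(c),252,110,85),cv2.MORPH_OPEN,np.ones((7,7),np.uint8))
n,l,st,ce=cv2.connectedComponentsWithStats(m)
for i in range(1,n): print("vise part",ce[i].round(1),rect(hullpts((l==i).astype(np.uint8),c,.043)))
cv2.imwrite("pics/p4.png",np.hstack([i[30:250,130:390,::-1] for i in ims]))
```

```text
pick hit False width 0.0592 force 30.0 z 0.0082 lifted width 0.0591 t 40.1917
place hit True tcp [0.6719 0.1631 0.0081] t 44.9583
pick hit False width 0.0397 force 30.0 z 0.016 lifted width 0.039 t 49.4833
place hit True tcp [ 0.6558 -0.1479  0.019 ] t 53.9917
padE [ 655.8 -148.9   30.3] eye [ 655.6 -149.1   19.6]
padL [672.  162.2  44.3] lens [671.7 161.9  29.4]
padC [492.2  -2.   75.   74.4  71.6]
cam [490.5  -3.5  45.6  45.3 -18. ]
padV [476.2 301.8 155.1  69.3  -7.2]
vise part [256.9  51. ] [531.  293.3  39.2  11.4  82.6]
vise part [248.9 119.2] [473.4 300.6  38.9  27.8  82.8]
vise part [242.9 171.7] [425.2 306.7  37.1  11.1  82.7]
```

View pics/p4.png

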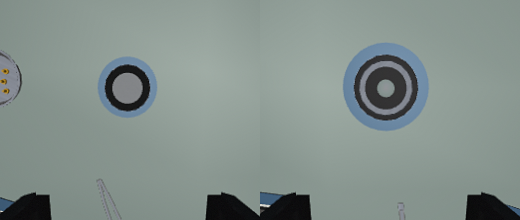

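Both stand centred on their pads (eyepiece at (127,88), lens at (386,88)). All four are within about 2 mm of their pad centres, so I'm handing in.

```bash
python3 -c "
from h import *
print(arm.job_done())"
```

```text
the job is handed in; nothing more can be done
None
```

The lens, camera, vise and eyepiece are each back upright on their own pads, within about 2 mm of the centres, with the vise and camera square with their outlines, and the job was handed in after about 55 s on the robot's clock.

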